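# Release a spent gas-filter cartridge from its spring collar and store it in the case

## Task

The slim-headed filter cartridge in the two-station gas purifier is spent. Open the cartridge case until its lid rests back on its stop; pull that cartridge's knurled spring collar straight out from the sloping face, turn it counter-clockwise as far as it goes and let it spring home in that open position, then draw the cartridge out and set it down gently, upright on the floor of the empty pocket of the case. Leave the broad-headed cartridge locked in its station, and do not disturb the spare or the things standing about.

Things in the scene. Friction and masses are not known exactly. Their poses are not given: they have to be found in the camera images.
- purifier: Fixed grey wedge with an aluminium face plate (200 mm along y, 110 mm up the slope), origin under its centre, base 126 x 206 mm, fittings at the back to x = 80. The face leans 32 degrees to -x: both stations' axes point out of it along (-0.530, 0, 0.848) in the body's frame, 96 mm apart along y. Face centre at (0, 0, 55 mm).
- port_L (a point): Bottom of the socket of station L of the purifier (L is the station at +y of the purifier, R at -y), on the station's axis, 2 mm above the face: where the origin of a seated cartridge lies. The socket is a bore 30 mm wide and 24 mm deep; the cartridge's ears rest on its rim, its z along the station's axis.
- port_R (a point): The same for station R of the purifier (L is the station at +y of the purifier, R at -y).
- grip_L (a point): Point on the axis of station L's collar, at gripping height, moving with it. The collar is a knurled steel ring 63 mm across, from 18 mm below this point to 14 mm above it (6 mm off the face when home). A seated cartridge's head stands up through it to 46 mm (slim) or 42 mm (broad) beyond this point. While locked, two lugs inside the collar's top lie over the cartridge's ears.
- grip_R (a point): The same on the collar of station R.
- lift_L (a joint): How far the collar of station L is pulled out along the axis, m: 0 home, 0.012 limit. A spring holds it home (7 N at 0, 13 N at 0.012). It can turn only while pulled out 8 mm or more.
- lift_R (a joint): The same for station R.
- collar_L (a joint): Turn of station L's collar, rad, counter-clockwise seen from outside: 0 locked (white index line at the lower edge of the face), 1.047 open stop. Pulled out it turns freely between; let go at either end it springs home and stays. Open, its lugs clear the ears and the cartridge can be drawn straight out along the axis.
- collar_R (a joint): The same for station R.
- spent: Spent cartridge, 68 mm long, in station L or R at the start. Origin under the centre of its foot, z along its axis to the head: steel foot 27 mm across to z = 24, bayonet ears (a bar 45 mm along x, 18 along y) to 29, white shoulder 34 mm across to 33, then tapering to a slim head 22 mm across from 37 to 66. 140 g. Seated, its ears lie up and down the slope.
- keeper: The broad-headed cartridge, 64 mm long, in the other station, to be left locked. Origin under the centre of its foot, z along its axis to the head: steel foot 27 mm across to z = 24, bayonet ears (a bar 45 mm along x, 18 along y) to 29, white shoulder 34 mm across to 33, then a ribbed head 35 mm across up to 64.
- spare: A new cartridge like the spent one (slim head), standing upright in the +y pocket of the case; leave it.
- case: Fixed grey case, base 100 x 140 x 52 mm, origin at the centre of its underside, front to -x, two pockets side by side along y, each 62 x 62 mm with rubber floor at z = 8 mm; walls and the divider between them are up to 52 mm high, the rubber pads before and behind the pockets 41 mm.
- pocket (a point): Centre of the floor of the empty pocket, at (0, -34, 8 mm) in the case's frame: the spent cartridge's origin should come here.
- hinge (a point): The lid's hinge axis, along the case's y, at the back rim: (52, 0, 53 mm) in the case's frame.
- lid_shell (a joint): Opening of the lid, rad: 0 shut, 1.8 leaning back on its stop. The lid is a shell 104 x 144 x 40 mm, 160 g; it falls shut below about 1.1 and open above. Open, it stands up to 0.19 m above the worktop behind the pockets.
- lid_tab (a point): Centre of the grip part of the black lift tab on the lid's front edge: the tab is 36 mm wide along y and 9 mm thick and stands 42 mm out from the lid's front, this point 25 mm out from the front, 129 mm before and 6.5 mm above the hinge axis when shut; it moves with the lid.
- amber_bottle: Bystander: brown bottle with a white cap, 48 mm across, 90 mm high.
- standard_bottle: Bystander: white bottle, 38 mm across, 75 mm high.
Mind the look-alikes: they are no part of the job. What is shaped like the spent but blue or purple is not meant.

How it is judged:
By the outcome, as a careful person would: the job done as asked, in the order asked, and still so for the second after the job is handed in, with the robot touching nothing.
It also fails if it takes over 61 s, if anything falls off the work surface, if the arm or the gripper's body presses on something with over 40 N, if the wrist force passes 120 N, or if a joint passes its speed limit or range.

## Robot

A 6-joint arm with a two-finger parallel gripper is mounted at the origin on a cart in front of the work surface, level with it; the furniture and walls round the work are solid. World frame = base frame: x ahead of the robot, y to its left, z up, the work surface at z = 0. Lengths are in m, angles in rad, forces in N, time in s.
With the tool pointing down it reaches from about 0.35 to 0.775 m from the base axis. Payload 5.5 kg.
Tool frame: the origin (TCP) lies midway between the tips of the shut fingers; the grasp point (between the pads) lies 19 mm behind it; z points along the fingers, y is the line along which they close (so a half turn about z gives the same grasp; the last joint's range is limited). The gripper opens to 85 mm and grips with 20 to 120 N. Pads are 22 mm wide; open, the fingers measure 114 mm over their backs; the gripper's body (76 mm by 85 mm) begins 54 mm behind the grasp point. The pads swing forward as they close: fully open they stand 13 mm farther back than shut.
Start: joints at [-1.435, 0.313, 0.046, 1.304, 0, 1.431], TCP at [0.157, -0.553, 0.231] pointing down, gripper open.
Joint ranges: [-2.76, 2.76], [-0.86, 1.69], [-1.03, 1.26], [-2.2, 2.34], [-1.47, 1.5], [-3.14, 3.14]. Speed limits (rad/s): [2.57, 2.57, 3.14, 3.14, 3.14, 3.14].

## Interface

Orientations are given as a rotation vector (axis times angle).
In Python, from station import env gives the robot as it stands. The module is installed in compiled form; this text tells all that it offers.
- The arm moves only by the shell command python3 -m handwheel 'ROWS' [OPENING] [FORCE]. ROWS is a JSON object whose one key "commands" holds a list of rows, each a list of 2 entries, a list of its own where there are three numbers: the shift along the tool's x, y, z in units of 25 mm (1.0 is 25 mm), then the turn, a rotation vector about the tool's x, y, z in units of 10 degrees (1.0 is 10 degrees). In form: {"commands": [[[dx, dy, dz], [rx, ry, rz]], ...]}. A call has 1 to 12 rows; each row shifts and turns the commanded pose from where the row before left it, along the tool's axes as they then stand; what a row does not reach is not made up. A row lasts 1/8 s, in which the tool goes at most 62.5 mm and 10.7 degrees, less where a joint would pass 70% of its speed; a pose out of reach is approached as far as the arm can. A call is refused whole if a number of a shift passes 1 or a number of a turn 1, either way. A call with a gripper value outside its range is refused whole. OPENING is the closure, from -1 (fully open) to 1 (shut), set as the call begins (- or left out, the last holds). The fingers move at their own pace and stop on an object; FORCE is the grip in N (left out, the last holds). Time passes only in rows, so rows that do not move let the fingers close. It gives the time, the measured TCP pose, the force, the opening and the grip force at its end, in the units of the state.
- env.state(): the state, without advancing time (a new reading comes with each control period).
- env.get_image(name): name is "scene" or "side" or "wrist"; returns a dict with "image" (384x512x3 uint8, red, green, blue), "camera_matrix" (3x3 intrinsics, pixels), "position" and "rotation" of the camera in the world. Camera axes: x right, y down, z forward; pixel columns grow to the right and rows downward; lengths in m; the calibration is good to about 2 mm. The wrist camera is an equidistant fisheye: a pixel r from the principal point sees the ray r / f radians off the axis. A picture is of the moment at which its call begins. There is no depth.
- env.job_done(): hands the job in; it is judged then, once.
The state is a dict: "time_s": time; "joint_pos": joint angles; "joint_vel": joint speeds; "tau": joint torques, N m; "tool_pos": TCP position; "orientation": TCP orientation; "force": force on the tool from outside, world axes, zero at the start; "torque": the same for the moment, N m; "finger_gap": opening from 0.0 (shut) to 1.0 (fully open); "finger_force": force on a finger pad.
Only numpy, scipy, OpenCV 4.12 (cv2) and the standard library are available. Lean on these libraries where they do the work, as an engineer would, in place of code of your own. Each camera call takes 0.05 s, during which the arm holds its last target. There are 200 camera calls.

## Working session

There is one attempt and no reset: what is moved stays moved. The work goes in short steps, Python scripts to look and compute and a shell command to move; the robot and the scene stay as the last step left them, time stands still between calls to the robot, and variables do not carry over. Pictures are saved under pics/ and viewed, at most 10 in all, crops included, and the job is handed in when it is done.

```bash
mkdir -p pics; python3 - <<'E'
from station import env
import cv2,numpy as np
for n in("scene","side"):
    d=env.get_image(n);cv2.imwrite(f"pics/{n}0.png",cv2.resize(d["image"][:,:,::-1],(800,600),interpolation=cv2.INTER_CUBIC))
    np.savez(f"{n}0.npz",**d);print(n,d["camera_matrix"].tolist(),d["position"],d["rotation"].tolist())
print(env.state())
E
```

```text
scene [[499.4729592919361, 0.0, 257.3018820970396], [0.0, 499.4729592919361, 190.28031846710792], [0.0, 0.0, 1.0]] [-0.20176296  0.66483171  0.71703475] [-0.9996132757182402, 2.24859812266207, -1.2202780306429668]
side [[352.9546980027698, 0.0, 254.95558847531962], [0.0, 352.9546980027698, 195.26072742149321], [0.0, 0.0, 1.0]] [0.39372966 0.65399553 0.70450877] [-0.3362221600584602, 2.7730860604640433, -1.2146940504037087]
{'time_s': 0.1, 'joint_pos': array([-1.43457809e+00,  3.13928990e-01,  4.51052495e-02,  1.30357844e+00,
       -9.90309011e-06,  1.43120237e+00]), 'joint_vel': array([ 1.96495845e-03, -2.10723148e-05,  1.70581757e-03,  5.28859258e-04,
       -2.79472813e-03, -4.14951044e-04]), 'tau': array([ 2.77168714e-03, -4.81724632e+01,  2.99244493e+01,  1.26869272e-02,
       -2.39706715e-04, -2.02665362e-06]), 'tool_pos': array([ 0.15651977, -0.55282992,  0.2305011 ]), 'orientation': array([-3.11017580e+00, -4.31652086e-01,  1.12923708e-05]), 'force': array([-0.26613976, -0.26853688, -0.28444846]), 'torque': array([-0.01068418,  0.02146652, -0.01799778]), 'finger_force': 0.0, 'finger_gap': 0.995831352745373}
```

View pics/scene0.png

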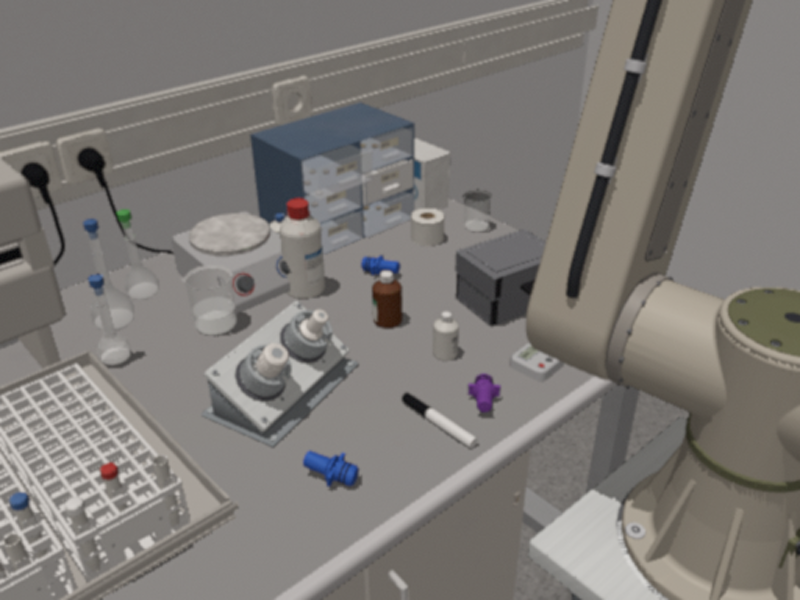

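View pics/side0.png

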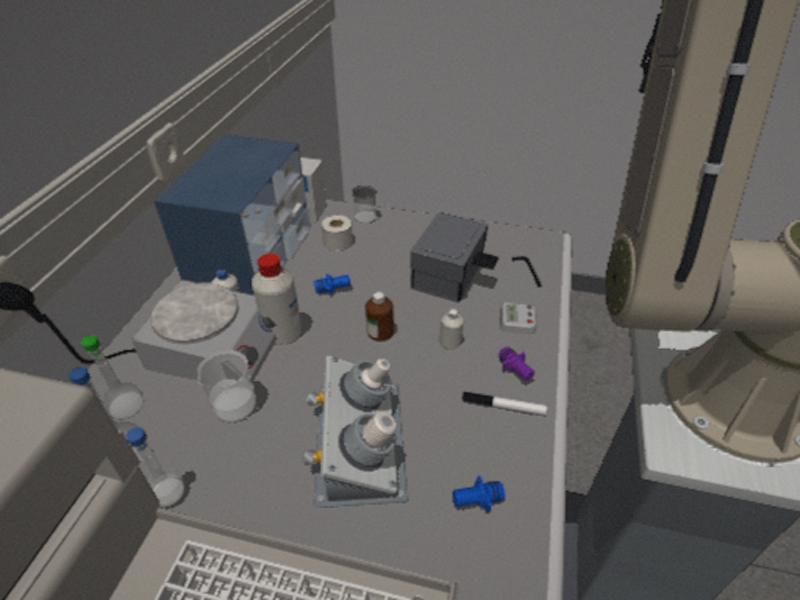

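Both views show the purifier (side picture about (362,430)) with a slim head at the far station (378,370) and a broad one at the near station (380,430). The case is at (450,255), its tab at (488,261). The blue parts (480,493) and (332,284) and the purple one (516,364) are look-alikes. I'll confirm in an enlarged crop.

```bash
python3 - <<'E'
import cv2,numpy as np
s=np.load("side0.npz")["image"][:,:,::-1];c=np.load("scene0.npz")["image"][:,:,::-1]
def crop(im,u,v,w,h,k): return cv2.resize(im[v:v+h,u:u+w],None,fx=k,fy=k,interpolation=cv2.INTER_CUBIC)
# 100x75 px at 4x => 400x300
m=np.vstack([np.hstack([crop(s,185,222,100,100,4)[:400],crop(c,128,190,100,100,4)]),np.hstack([crop(s,250,130,80,50,5),crop(c,280,145,80,50,5)])[:200]])
print(m.shape);cv2.imwrite("pics/mos.png",m[:600])
E
```

```text
(600, 800, 3)
```

View pics/mos.png

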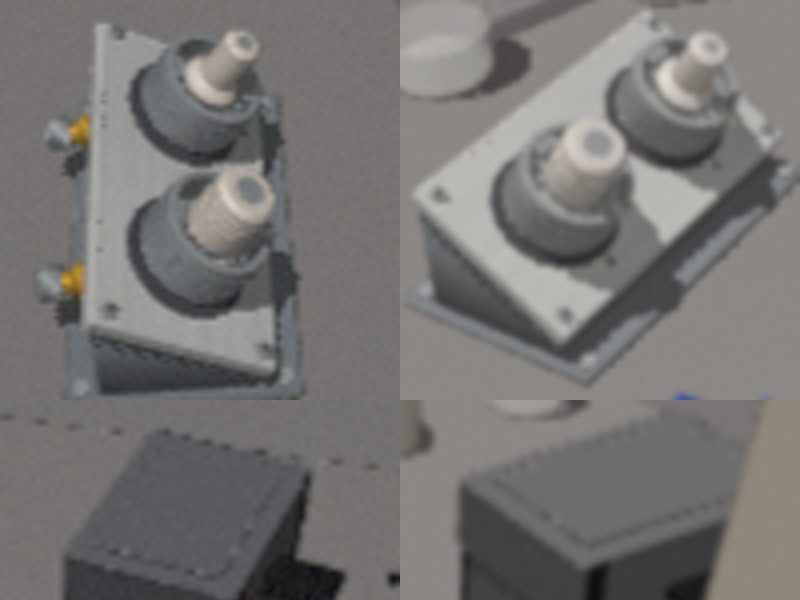

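The crop confirms it: the slim white head is at the far (-y) station R, its top at side mosaic (243,42) and scene (711,42). The broad head is at L. Next I'll fit the poses from the corner pixels.

```bash
cat >h.py <<'E'
import numpy as np
from scipy.spatial.transform import Rotation as R
from scipy.optimize import least_squares
C={n:np.load(n+"0.npz") for n in("side","scene")}
def proj(c,P):
    q=R.from_rotvec(c["rotation"]).as_matrix().T@(np.asarray(P)-c["position"]);K=c["camera_matrix"]
    return np.array([K[0,0]*q[0]/q[2]+K[0,2],K[1,1]*q[1]/q[2]+K[1,2]])
def ray(c,uv,z):
    K=c["camera_matrix"];d=R.from_rotvec(c["rotation"]).apply([(uv[0]-K[0,2])/K[0,0],(uv[1]-K[1,2])/K[1,1],1]);p=c["position"]
    return p+d*(z-p[2])/d[2]
def place(p,P): 
    c,s=np.cos(p[2]),np.sin(p[2]);return np.array([p[0]+c*P[0]-s*P[1],p[1]+s*P[0]+c*P[1],P[2]])
def fit(obs,x0,free=3):
    f=lambda p:np.concatenate([proj(C[n],place(p,P))-uv for n,P,uv in obs])
    r=least_squares(f,x0,loss="soft_l1");return r.x,r.fun.reshape(-1,2)
E
python3 - <<'E'
from h import *
n=np.array([-.53,0,.848]);u=np.array([.848,0,.53]);y=np.array([0,1.,0]);f=np.array([0,0,.055])
cor=lambda a,b:f+u*.055*a+y*.1*b
S=lambda a,b:(185+a/4-.4,222+b/4-.4);T=lambda a,b:(128+(a-400)/4-.4,190+b/4-.4)
sp=f-.048*y+.07*n;ke=f+.048*y+.066*n
obs=[("side",cor(1,-1),S(97,23)),("side",cor(1,1),S(88,325)),("side",cor(-1,1),S(275,367)),
("scene",cor(1,1),T(413,192)),("scene",cor(1,-1),T(648,10)),("scene",cor(-1,-1),T(782,140)),("scene",cor(-1,1),T(565,337)),
("side",sp,S(243,42)),("scene",sp,T(711,42)),("side",ke,S(252,190)),("scene",ke,T(600,146))]
p,r=fit(obs,[.5,.2,0]);print("pur",p,r.round(1).tolist())
for s,yy in(("L",.048),("R",-.048)):print(s,"port",place(p,f+yy*y+.002*n),"grip",place(p,f+yy*y+.024*n))
S=lambda a,b:(250+a/5-.4,130+(b-400)/5-.4);T=lambda a,b:(280+(a-400)/5-.4,145+(b-400)/5-.4)
for z in(.088,.093,.098):
    obs=[("side",(.052,-.072,z),S(155,432)),("side",(-.052,-.072,z),S(310,470)),("side",(.052,.072,z),S(65,553)),("side",(-.052,.072,z),S(240,598)),
    ("scene",(.052,.072,z),T(460,485)),("scene",(-.052,.072,z),T(585,570)),("scene",(.052,-.072,z),T(685,415))]
    q,r=fit(obs,[.5,-.3,0]);print("case",z,q,r.round(1).tolist())
    for k,P in dict(tab=(-.077,0,.0595),pocket=(0,-.034,.008),hinge=(.052,0,.053)).items():print(k,place(q,P))
k=1.5625
for nm,z,a,b in(("amber",.09,(378,298),(386,276)),("std",.075,(452,313),(446,317))):
    print(nm,ray(C["side"],np.array(a)/k,z),ray(C["scene"],np.array(b)/k,z))
E
```

```text
pur [0.5573109  0.21288108 0.31534415] [[0.4, -1.0], [0.5, -0.5], [1.4, 0.9], [-0.5, -0.5], [-0.5, -1.4], [0.5, -1.9], [0.5, 0.1], [0.2, 0.4], [-0.4, 0.7], [-0.5, 0.4], [-0.8, -1.0]]
L port [0.54141627 0.25818543 0.056696  ] grip [0.53033123 0.25456916 0.075352  ]
R port [0.57119006 0.16691922 0.056696  ] grip [0.56010502 0.16330295 0.075352  ]
case 0.088 [ 0.50188275 -0.20239749 -0.17925158] [[-0.1, -0.2], [0.6, -0.1], [-0.1, 0.9], [-0.8, 1.2], [0.5, -0.9], [0.4, 0.3], [-0.3, -1.0]]
tab [ 0.42611649 -0.18866891  0.0595    ]
pocket [ 0.49582078 -0.23585272  0.008     ]
hinge [ 0.55304958 -0.21166874  0.053     ]
case 0.093 [ 0.49952426 -0.19732684 -0.17691715] [[0.4, -0.5], [1.4, -0.4], [0.4, 0.7], [-0.0, 1.0], [-0.2, -1.5], [-0.1, -0.3], [-0.8, -1.7]]
tab [ 0.42372616 -0.18377517  0.0595    ]
pocket [ 0.49354041 -0.23079613  0.008     ]
hinge [ 0.55071259 -0.20647862  0.053     ]
case 0.098 [ 0.49732015 -0.19252168 -0.17510431] [[0.8, -1.0], [2.1, -0.9], [0.8, 0.5], [0.7, 0.8], [-0.8, -2.3], [-0.5, -1.1], [-1.3, -2.6]]
tab [ 0.42149761 -0.17910744  0.0595    ]
pocket [ 0.49139698 -0.22600176  0.008     ]
hinge [ 0.54852499 -0.20158064  0.053     ]
amber [ 0.58911734 -0.00172341  0.09      ] [ 0.58196836 -0.00271815  0.09      ]
std [ 0.46494247 -0.01125199  0.075     ] [ 0.45522808 -0.00811381  0.075     ]
```

```bash
cat >>h.py <<'E'
def frame(z,y):
    z=np.array(z,float);z/=np.linalg.norm(z);y=np.array(y,float);y-=z*(y@z);y/=np.linalg.norm(y)
    return np.column_stack([np.cross(y,z),y,z])
def go(s,pos,Rt):
    "rotate-then-shift: turn in tool axes (10 deg units), then shift in the target's axes (25 mm units)"
    R0=R.from_rotvec(s["orientation"]).as_matrix();pos=np.array(pos)
    rv=np.degrees(R.from_matrix(R0.T@Rt).as_rotvec())/10
    d=pos-s["tool_pos"]
    print("turn",rv.round(2),"| shift after",(Rt.T@d/.025).round(2),"| shift before",(R0.T@d/.025).round(2))
def st(s): print("t",round(s["time_s"],2),"p",s["tool_pos"].round(4),"rv",s["orientation"].round(3),"q",s["joint_pos"].round(2),"F",s["force"].round(1),"gap",round(s["finger_gap"],3),"ff",round(s["finger_force"],1))
def cax(yaw): return np.array([np.cos(yaw),np.sin(yaw),0]),np.array([-np.sin(yaw),np.cos(yaw),0])
E
cat >t1.py <<'E'
import sys
from h import *
from station import env
# case pose in c
c=[.5007,-.1998,-.178];ex,ey=cax(c[2]);Z=np.array([0,0,1])
a=np.radians(float(sys.argv[1]));back=float(sys.argv[2])
d=np.cos(a)*ex-np.sin(a)*Z
tab=place(c,(-.077,0,.0595));s=env.state();st(s);go(s,tab+d*(.019-back),frame(d,-ey))
E
python3 t1.py 45 .12; python3 t1.py 45 0
```

```text
t 0.1 p [ 0.1565 -0.5528  0.2305] rv [-3.11  -0.432  0.   ] q [-1.43  0.31  0.05  1.3  -0.    1.43] F [-0.3 -0.3 -0.3] gap 0.996 ff 0.0
turn [-1.03  4.42  2.46] | shift after [  0.8  -16.34   6.43] | shift before [ 11.76 -12.43   4.01]
t 0.1 p [ 0.1565 -0.5528  0.2305] rv [-3.11  -0.432  0.   ] q [-1.43  0.31  0.05  1.3  -0.    1.43] F [-0.3 -0.3 -0.3] gap 0.996 ff 0.0
turn [-1.03  4.42  2.46] | shift after [  0.8  -16.34  11.23] | shift before [ 14.81 -10.94   7.4 ]
```

```bash
python3 -m handwheel '{"commands":[[[0.98,-1,0],[0,0,0]],[[0.98,-1,0],[0,0,0]],[[0.98,-1,0],[0,0,0]],[[0.98,-1,0],[0,0,0]],[[0.98,-1,0],[0,0,0]],[[0.98,-1,0],[0,0,0]],[[0.98,-1,0],[0,0,0]],[[0.98,-1,0],[0,0,0]],[[0.98,-1,0],[0,0,0]],[[0.98,-1,0],[0,0,0]],[[0.98,-1,0],[0,0,0]],[[0.98,-1,0],[0,0,0]]]}'
python3 -m handwheel '{"commands":[[[0,0,0.3],[-0.17,0.74,0.41]],[[0,0,0.3],[-0.17,0.74,0.41]],[[0,0,0.3],[-0.17,0.74,0.41]],[[0,0,0.3],[-0.17,0.74,0.41]],[[0,0,0.3],[-0.17,0.74,0.41]],[[0,0,0.3],[-0.17,0.74,0.41]],[[0,0,0],[0,0,0]]]}'
python3 t1.py 45 .12
python3 - <<'E'
from station import env
import cv2,numpy as np
d=env.get_image("wrist");np.savez("wrist0.npz",**d);print(d["camera_matrix"].tolist(),d["position"],d["rotation"])
w=cv2.resize(d["image"][:,:,::-1],(800,600),interpolation=cv2.INTER_CUBIC)
cv2.imwrite("pics/w0.png",w)
E
```

```text
time_s: 1.6
tool_pos: [0.358, -0.1834, 0.231]
orientation: [-3.112, -0.432, 0.0]
force: [-0.3, -0.8, 0.2]
finger_gap: 0.999
finger_force: 0.0
time_s: 2.48
tool_pos: [0.3722, -0.1904, 0.1969]
orientation: [2.828, -0.25, 1.174]
force: [-0.1, 0.1, -0.9]
finger_gap: 0.997
finger_force: 0.0
t 2.48 p [ 0.3722 -0.1904  0.1969] rv [ 2.828 -0.25   1.174] q [-1.12 -0.49 -1.02  0.5   0.61  2.37] F [-0.1  0.1 -0.9] gap 0.997 ff 0.0
turn [ 0.   -0.01  0.01] | shift after [-2.44 -0.54  1.29] | shift before [-2.44 -0.55  1.29]
[[297.3186396354542, 0.0, 260.50920370364395], [0.0, 297.3186396354542, 192.72888828086823], [0.0, 0.0, 1.0]] [ 0.31983164 -0.18186647  0.34613741] [-1.77266591  2.11601139 -0.55623442]
```

View pics/w0.png

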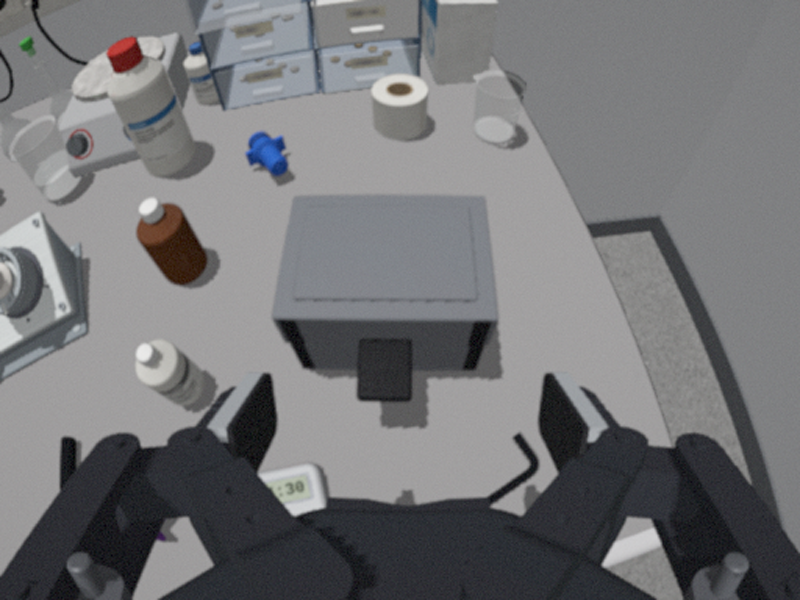

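The wrist view shows the shut case: lid top corners (292,197), (490,197), (497,319), (277,317), black tab (360-412, 340-398). I'll refine the case pose from this.

```bash
cat >>h.py <<'E'
def projw(c,P):
    q=R.from_rotvec(c["rotation"]).as_matrix().T@(np.asarray(P)-c["position"]);K=c["camera_matrix"]
    r=np.hypot(q[0],q[1]);th=np.arctan2(r,q[2]);return np.array([K[0,0]*th*q[0]/r+K[0,2],K[1,1]*th*q[1]/r+K[1,2]])
E
python3 - <<'E'
from h import *
W=np.load("wrist0.npz");k=1.5625
S=lambda a,b:(250+a/5-.4,130+(b-400)/5-.4);T=lambda a,b:(280+(a-400)/5-.4,145+(b-400)/5-.4);V=lambda a,b:(a/k-.2,b/k-.2)
def obs(z): return [("side",(.052,-.072,z),S(155,432)),("side",(-.052,-.072,z),S(310,470)),("side",(.052,.072,z),S(65,553)),("side",(-.052,.072,z),S(240,598)),
    ("scene",(.052,.072,z),T(460,485)),("scene",(-.052,.072,z),T(585,570)),("w",(.052,.072,z),V(292,197)),("w",(.052,-.072,z),V(490,197)),("w",(-.052,-.072,z),V(497,319)),("w",(-.052,.072,z),V(277,317)),
    ("w",(-.094,.018,.064),V(358,396)),("w",(-.094,-.018,.064),V(412,396))]
for only in(0,1):
    def f(p): return np.concatenate([(projw(W,place(p,P)) if n=="w" else proj(C[n],place(p,P)))-uv for n,P,uv in obs(p[3]) if n=="w" or not only])
    r=least_squares(f,[.5,-.2,-.17,.09],loss="soft_l1");print(r.x.round(4),r.fun.reshape(-1,2).round(1).tolist())
E
```

```text
[ 0.5032 -0.2016 -0.1825  0.0887] [[-0.4, -0.3], [0.3, -0.1], [-0.6, 0.8], [-1.4, 1.1], [-0.1, -1.2], [-0.3, -0.1], [2.3, -0.4], [-2.6, -0.4], [2.0, 0.6], [-2.0, 0.8], [-0.4, -0.2], [1.3, 0.2]]
[ 0.5036 -0.2014 -0.1837  0.0883] [[2.3, -0.4], [-2.8, -0.3], [1.6, 0.6], [-2.1, 0.7], [-0.8, -0.6], [0.9, -0.1]]
```

```bash
sed -i 's/^c=\[.*\];ex/c=[.5033,-.2015,-.183];ex/' t1.py; python3 t1.py 60 .07; python3 t1.py 60 0
```

```text
t 2.52 p [ 0.3714 -0.1884  0.1947] rv [ 2.834 -0.251  1.17 ] q [-1.12 -0.49 -1.03  0.5   0.61  2.37] F [ 0.1  0.5 -0.2] gap 1.001 ff 0.0
turn [-0.03 -1.49  0.03] | shift after [-0.8  -0.45  3.74] | shift before [-1.73 -0.43  3.42]
t 2.52 p [ 0.3714 -0.1884  0.1947] rv [ 2.834 -0.251  1.17 ] q [-1.12 -0.49 -1.03  0.5   0.61  2.37] F [ 0.1  0.5 -0.2] gap 1.001 ff 0.0
turn [-0.03 -1.49  0.03] | shift after [-0.8  -0.45  6.54] | shift before [-2.45 -0.42  6.12]
```

```bash
python3 -m handwheel '{"commands":[[[0,0,0],[0,-0.75,0]],[[0,0,0],[0,-0.75,0]],[[-0.2,-0.1,0.9],[0,0,0]],[[-0.2,-0.1,0.9],[0,0,0]],[[-0.2,-0.1,0.9],[0,0,0]],[[-0.2,-0.15,0.9],[0,0,0]],[[0,0,0],[0,0,0]]]}'
python3 t1.py 60 0
```

```text
time_s: 3.4
tool_pos: [0.399, -0.1783, 0.1031]
orientation: [2.992, -0.261, 0.788]
force: [0.0, 0.5, 0.1]
finger_gap: 1.003
finger_force: 0.0
t 3.4 p [ 0.399  -0.1783  0.1031] rv [ 2.992 -0.261  0.788] q [-0.82 -0.2  -0.98  0.37  0.31  2.56] F [0.  0.5 0.1] gap 1.003 ff 0.0
turn [-0.07  0.05  0.03] | shift after [0.16 0.15 2.87] | shift before [0.19 0.19 2.86]
```

```bash
python3 -m handwheel '{"commands":[[[0.06,0.06,0.8],[-0.05,0.05,0]],[[0.05,0.05,0.8],[0,0,0]],[[0.05,0.05,0.8],[0,0,0]],[[0,0,0.5],[0,0,0]],[[0,0,0],[0,0,0]]]}'
python3 -m handwheel '{"commands":[[[0,0,0],[0,0,0]],[[0,0,0],[0,0,0]],[[0,0,0],[0,0,0]],[[0,0,0],[0,0,0]],[[0,0,0],[0,0,0]],[[0,0,0],[0,0,0]],[[0,0,0],[0,0,0]],[[0,0,0],[0,0,0]]]}' 1 30
python3 t1.py 60 0
```

```text
time_s: 4.03
tool_pos: [0.4392, -0.1921, 0.0454]
orientation: [2.974, -0.264, 0.803]
force: [-0.7, -0.6, -0.3]
finger_gap: 0.998
finger_force: 0.0
time_s: 5.03
tool_pos: [0.4404, -0.1882, 0.0468]
orientation: [2.979, -0.26, 0.815]
force: [-2.1, 16.1, 15.0]
finger_gap: 0.415
finger_force: 30.8
t 5.03 p [ 0.4404 -0.1882  0.0468] rv [ 2.979 -0.26   0.815] q [-0.76 -0.   -1.02  0.09  0.29  2.63] F [-2.1 16.1 15. ] gap 0.415 ff 30.8
turn [-0.05 -0.06  0.04] | shift after [-0.19  0.06  0.07] | shift before [-0.19  0.06  0.06]
```

```bash
cat >arc.py <<'E'
import sys
from h import *
from station import env
# rows from the present lid angle t0 to t1, pitch a0->a1
c=[.5033,-.2015,-.183];ex,ey=cax(c[2]);Z=np.array([0,0,1])
t1,a1=float(sys.argv[1]),np.radians(float(sys.argv[2]))
s=env.state();st(s);R0=R.from_rotvec(s["orientation"]).as_matrix()
g=s["tool_pos"]-.019*R0[:,2];H=place(c,(.052,0,.053));v=g-H
r=np.hypot(v@ex,v[2]);t=np.arctan2(v[2],-v@ex);a0=np.arctan2(-R0[2,2],R0[:,2]@ex);print("r",r,"angle",t,"pitch",np.degrees(a0))
N=12;p=s["tool_pos"];y=v@ey
for i in range(1,N+1):
    T=t+(t1-t)*i/N;a=a0+(a1-a0)*i/N;ap=a0+(a1-a0)*(i-1)/N
    d=lambda a:np.cos(a)*ex-np.sin(a)*Z
    q=H+y*ey+r*(-np.cos(T)*ex+np.sin(T)*Z)+.019*d(a)
    F=frame(d(ap),-ey);print((F.T@(q-p)/.025).round(2),end=" ");p=q
print("ry",-np.degrees(a1-a0)/N/10)
E
python3 arc.py 0.95 75
```

```text
t 5.03 p [ 0.4404 -0.1882  0.0468] rv [ 2.979 -0.26   0.815] q [-0.76 -0.   -1.02  0.09  0.29  2.63] F [-2.1 16.1 15. ] gap 0.415 ff 30.8
r 0.12636461684343883 angle 0.08032564196280513 pitch 59.4369931859573
[ 0.2   0.01 -0.29] [ 0.22  0.   -0.28] [ 0.23  0.   -0.27] [ 0.25 -0.   -0.26] [ 0.26  0.   -0.24] [ 0.27 -0.   -0.23] [ 0.28  0.   -0.21] [ 0.29  0.   -0.2 ] [ 0.3  -0.   -0.18] [ 0.31 -0.   -0.17] [ 0.32  0.   -0.15] [ 0.32  0.   -0.13] ry -0.1296917234503559
```

```bash
python3 -m handwheel '{"commands":[[[0.20,-0.03,-0.29],[0,-0.13,0]],[[0.22,-0.03,-0.28],[0,-0.13,0]],[[0.23,-0.03,-0.27],[0,-0.13,0]],[[0.25,-0.03,-0.26],[0,-0.13,0]],[[0.26,0,-0.24],[0,-0.13,0]],[[0.27,0,-0.23],[0,-0.13,0]]]}'
python3 arc.py 1.1 80
```

```text
time_s: 5.78
tool_pos: [0.4524, -0.1904, 0.0963]
orientation: [3.034, -0.271, 0.6]
force: [2.5, 2.2, -4.4]
finger_gap: 0.412
finger_force: 32.5
t 5.78 p [ 0.4524 -0.1904  0.0963] rv [ 3.034 -0.271  0.6  ] q [-0.67 -0.02 -0.79  0.45  0.18  2.68] F [ 2.5  2.2 -4.4] gap 0.412 ff 32.5
r 0.1268315120787073 angle 0.5003109001011052 pitch 67.61832676047325
[ 0.19 -0.   -0.15] [ 0.19  0.   -0.15] [ 0.2   0.   -0.14] [ 0.2   0.   -0.13] [ 0.21 -0.   -0.13] [ 0.21  0.   -0.12] [ 0.21 -0.   -0.11] [ 0.22  0.   -0.11] [ 0.22  0.   -0.1 ] [ 0.22  0.   -0.09] [ 0.23 -0.   -0.08] [ 0.23  0.   -0.08] ry -0.10318061032938959
```

Works well; continue.

```bash
python3 -m handwheel '{"commands":[[[0.38,0,-0.3],[0,-0.2,0]],[[0.4,0,-0.27],[0,-0.2,0]],[[0.42,0,-0.25],[0,-0.2,0]],[[0.43,0,-0.22],[0,-0.2,0]],[[0.44,0,-0.19],[0,-0.2,0]],[[0.46,0,-0.16],[0,-0.2,0]]]}'
python3 arc.py 1.78 98
```

```text
time_s: 6.52
tool_pos: [0.5007, -0.1993, 0.1476]
orientation: [3.098, -0.278, 0.278]
force: [0.9, 1.6, -10.1]
finger_gap: 0.414
finger_force: 34.4
t 6.53 p [ 0.5007 -0.1993  0.1476] rv [ 3.098 -0.278  0.278] q [-0.56  0.15 -0.39  0.86  0.06  2.76] F [  0.9   1.6 -10.1] gap 0.414 ff 34.4
r 0.1274589737056453 angle 1.0954949801803193 pitch 79.72059353578868
[ 0.26 -0.   -0.08] [ 0.26  0.   -0.07] [ 0.26 -0.   -0.06] [ 0.27 -0.   -0.05] [ 0.27  0.   -0.04] [ 0.27 -0.   -0.03] [ 0.27  0.   -0.02] [ 0.27 -0.   -0.02] [ 0.27 -0.   -0.01] [ 0.27 -0.    0.  ] [ 0.27 -0.    0.01] [ 0.27 -0.    0.02] ry -0.152328387201761
```

```bash
python3 -m handwheel '{"commands":[[[0.26,0,-0.06],[0,-0.15,0]],[[0.26,0,-0.05],[0,-0.15,0]],[[0.26,0,-0.05],[0,-0.15,0]],[[0.27,0,-0.05],[0,-0.15,0]],[[0.27,0,-0.04],[0,-0.15,0]],[[0.27,0,-0.03],[0,-0.15,0]],[[0.27,0,-0.02],[0,-0.15,0]],[[0.27,0,-0.02],[0,-0.15,0]],[[0.27,0,-0.01],[0,-0.15,0]],[[0.27,0,0],[0,-0.15,0]],[[0.27,0,0.01],[0,-0.15,0]],[[0.27,0,0.02],[0,-0.15,0]]]}'
python3 arc.py 1.83 98
```

```text
time_s: 8.02
tool_pos: [0.578, -0.2136, 0.1588]
orientation: [-3.113, 0.28, 0.211]
force: [-3.5, 0.6, -2.5]
finger_gap: 0.413
finger_force: 38.0
t 8.03 p [ 0.578  -0.2136  0.1588] rv [-3.113  0.28   0.211] q [-0.46  0.54  0.2   1.36 -0.04  2.86] F [-3.5  0.6 -2.5] gap 0.413 ff 38.0
r 0.12731886793478436 angle 1.7785044435356923 pitch 97.74646609954189
[ 0.02 -0.    0.  ] [0.02 0.   0.  ] [ 0.02 -0.    0.  ] [0.02 0.   0.  ] [ 0.02 -0.    0.  ] [0.02 0.   0.  ] [ 0.02 -0.    0.  ] [0.02 0.   0.  ] [ 0.02 -0.    0.  ] [0.02 0.   0.  ] [ 0.02 -0.    0.  ] [ 0.02 -0.    0.  ] ry -0.002112782503817545
```

```bash
python3 -m handwheel '{"commands":[[[0,0,0],[0,0,0]],[[0,0,0],[0,0,0]],[[0,0,0],[0,0,0]],[[0,0,0],[0,0,0]],[[-0.1,0,-0.5],[0,0,0]],[[-0.1,0,-1],[0,0,0]],[[-0.2,0,-1],[0,0.4,0]],[[-0.4,0,-1],[0,0.4,0]]]}' -1 40
cat >t2.py <<'E'
import sys
from h import *
from station import env
# off: TCP height above face along R's axis; roll: closing line, deg about n from purifier's up-slope direction
pu=np.load("pur.npy");off,roll=float(sys.argv[1]),np.radians(float(sys.argv[2]))
rot=R.from_euler("z",pu[2])
n=rot.apply([-.53,0,.848]);n/=np.linalg.norm(n);u=rot.apply([.848,0,.53]);w=np.cross(n,u)
P=place(pu,np.array([0,-.048,.055]))+n*off
s=env.state();st(s)
go(s,P,frame(-n,np.cos(roll)*u+np.sin(roll)*w))
E
python3 - <<'E'
import numpy as np;np.save("pur.npy",[0.5573,0.2129,0.3153])
from station import env
import cv2
d=env.get_image("side");cv2.imwrite("pics/s1.png",cv2.resize(d["image"][120:300,170:410][:,:,::-1],(800,600),interpolation=cv2.INTER_CUBIC))
E
for r in -210 -180 -150 -30 0 30 ; do python3 t2.py .17 $r|tail -1; done; python3 t2.py .17 0
```

```text
time_s: 9.02
tool_pos: [0.5706, -0.2127, 0.25]
orientation: [3.123, -0.28, 0.021]
force: [0.4, 0.2, 0.3]
finger_gap: 0.998
finger_force: 0.0
turn [3.36 0.85 8.95] | shift after [-12.4    7.36   2.53] | shift before [ -5.83 -13.27   2.02]
turn [2.85 1.59 6.03] | shift after [-14.42   0.17   2.53] | shift before [ -5.83 -13.27   2.02]
turn [2.26 2.2  3.11] | shift after [-12.57  -7.06   2.53] | shift before [ -5.83 -13.27   2.02]
turn [-0.84  3.33 -8.57] | shift after [12.4  -7.36  2.53] | shift before [ -5.83 -13.27   2.02]
turn [ -1.82   3.25 -11.47] | shift after [14.42 -0.17  2.53] | shift before [ -5.83 -13.27   2.02]
turn [ -2.9    2.98 -14.34] | shift after [12.57  7.06  2.53] | shift before [ -5.83 -13.27   2.02]
t 9.07 p [ 0.5699 -0.2126  0.2551] rv [ 3.12  -0.28   0.032] q [-0.49  0.36  0.16  1.36 -0.    2.83] F [-2.8  0.3  1.8] gap 1.0 ff 0.0
turn [ -1.82   3.25 -11.47] | shift after [14.42 -0.17  2.53] | shift before [ -5.83 -13.27   2.02]
```

View pics/s1.png

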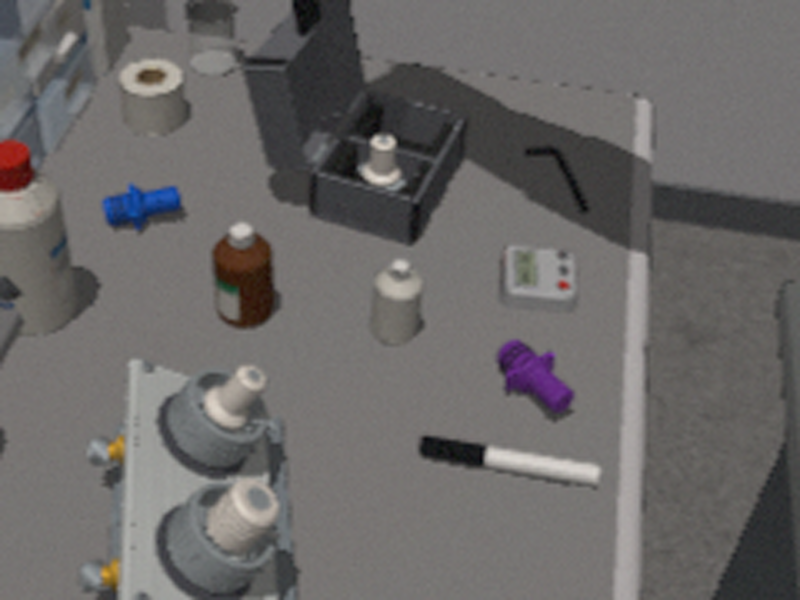

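The lid rests open at the far top (300,80). The spare is in the near pocket (383,165) and the far pocket (410,120) is empty. All bystanders are standing. On to station R.

```bash
python3 -m handwheel '{"commands":[[[-0.5,-1,0],[0,0,0]],[[-0.5,-1,0],[0,0,0]],[[-0.5,-1,0],[0,0,0]],[[-0.5,-1,0],[0,0,0]],[[-0.5,-1,0],[0,0,0]],[[-0.5,-1,0],[0,0,0]],[[-0.5,-1,0],[0,0,0]],[[-0.5,-1,0],[0,0,0]],[[-0.5,-1,0],[0,0,0]],[[-0.5,-1,0],[0,0,0]],[[-0.5,-1,0],[0,0,0]],[[-0.5,-1,0],[0,0,0]]]}'
python3 -m handwheel '{"commands":[[[0,0,0],[-0.08,0.33,-0.86]],[[0,0,0],[-0.08,0.33,-0.86]],[[0,0,0],[-0.08,0.33,-0.86]],[[0,0,0],[-0.08,0.33,-0.86]],[[0,0,0],[-0.08,0.33,-0.86]],[[0,0,0],[-0.08,0.33,-0.86]],[[0,0,0],[-0.08,0.33,-0.86]],[[0,0,0],[-0.08,0.33,-0.86]],[[0,0,0],[-0.08,0.33,-0.86]],[[0,0,0],[-0.08,0.33,-0.86]],[[0,0,0],[0,0,0]]]}'
python3 t2.py .12 -30
python3 - <<'E'
from station import env
import cv2,numpy as np
d=env.get_image("wrist");np.savez("wrist1.npz",**d)
cv2.imwrite("pics/w1.png",cv2.resize(d["image"][:,:,::-1],(800,600),interpolation=cv2.INTER_CUBIC))
E
```

```text
time_s: 10.58
tool_pos: [0.4633, 0.048, 0.2477]
orientation: [-3.095, 0.15, -0.019]
force: [-0.2, -0.7, 0.6]
finger_gap: 0.999
finger_force: 0.0
time_s: 11.95
tool_pos: [0.4632, 0.047, 0.2471]
orientation: [2.187, 1.902, 0.823]
force: [0.0, 0.4, -1.0]
finger_gap: 1.001
finger_force: 0.0
t 11.95 p [0.4632 0.047  0.2471] rv [2.187 1.902 0.823] q [-0.34 -0.28 -0.67  0.78  0.41  1.46] F [ 0.   0.4 -1. ] gap 1.001 ff 0.0
turn [-0.24 -0.46  0.25] | shift after [ 3.14 -1.    4.71] | shift before [ 2.79 -0.67  4.98]
```

View pics/w1.png

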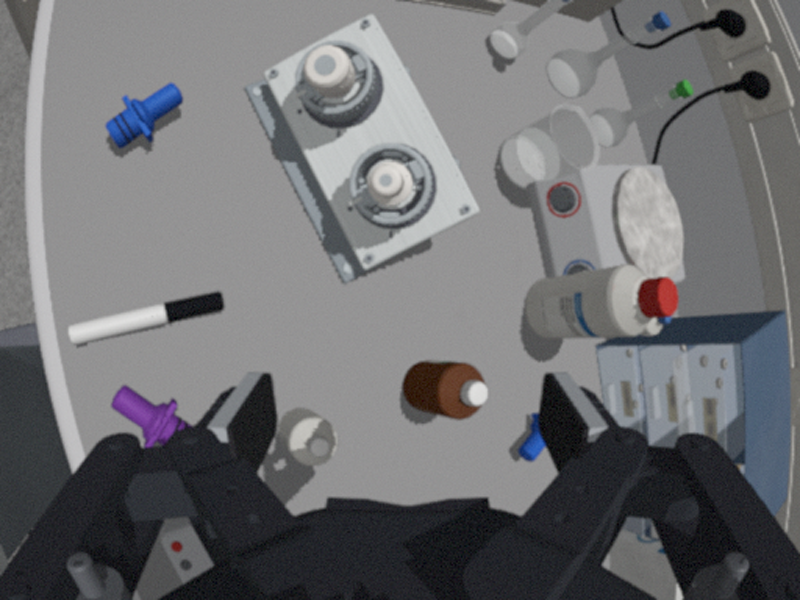

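The wrist view shows the plate corners (372,15), (265,73), (478,208), (357,270), the slim head top at (386,182) and the broad one at (326,66). Refitting the purifier.

```bash
python3 - <<'E'
from h import *
n=np.array([-.53,0,.848]);u=np.array([.848,0,.53]);y=np.array([0,1.,0]);f0=np.array([0,0,.055])
cor=lambda a,b:f0+u*.055*a+y*.1*b
S=lambda a,b:(185+a/4-.4,222+b/4-.4);T=lambda a,b:(128+(a-400)/4-.4,190+b/4-.4);V=lambda a,b:(a/1.5625-.2,b/1.5625-.2)
sp=f0-.048*y+.07*n;ke=f0+.048*y+.066*n;W=np.load("wrist1.npz")
obs=[("side",cor(1,-1),S(97,23)),("side",cor(1,1),S(88,325)),("side",cor(-1,1),S(275,367)),
("scene",cor(1,1),T(413,192)),("scene",cor(1,-1),T(648,10)),("scene",cor(-1,-1),T(782,140)),("scene",cor(-1,1),T(565,337)),
("side",sp,S(243,42)),("scene",sp,T(711,42)),("side",ke,S(252,190)),("scene",ke,T(600,146)),
("w",cor(1,1),V(372,15)),("w",cor(-1,1),V(265,73)),("w",cor(1,-1),V(478,208)),("w",cor(-1,-1),V(357,270)),("w",sp,V(386,182)),("w",ke,V(326,66))]
for only in(0,1):
    def f(p): return np.concatenate([(projw(W,place(p,P)) if m=="w" else proj(C[m],place(p,P)))-uv for m,P,uv in obs if m=="w" or not only])
    r=least_squares(f,[.557,.213,.315],loss="soft_l1");print(r.x.round(4),r.fun.reshape(-1,2)[-6:].round(1).tolist())
    if not only:np.save("pur.npy",r.x)
E
python3 t2.py .12 -30
```

```text
[0.5573 0.2118 0.3103] [[0.2, -2.7], [-2.4, -1.1], [2.1, 1.9], [4.4, 0.2], [0.1, -2.1], [-0.5, -1.4]]
[0.5567 0.21   0.3005] [[0.8, -1.5], [-2.1, -0.5], [1.7, 3.9], [3.4, 1.6], [-0.6, -0.6], [-0.5, -0.4]]
t 12.0 p [0.4636 0.0472 0.2475] rv [2.188 1.901 0.823] q [-0.34 -0.28 -0.67  0.78  0.4   1.46] F [ 0.5 -0.3 -0.3] gap 1.002 ff 0.0
turn [-0.24 -0.47  0.27] | shift after [ 3.1  -1.04  4.69] | shift before [ 2.74 -0.7   4.97]
```

```bash
python3 -m handwheel '{"commands":[[[0,0,0],[-0.24,-0.47,0.27]],[[0.62,-0.21,0.94],[0,0,0]],[[0.62,-0.21,0.94],[0,0,0]],[[0.62,-0.21,0.94],[0,0,0]],[[0.62,-0.21,0.94],[0,0,0]],[[0.62,-0.21,0.94],[0,0,0]],[[0,0,0],[0,0,0]]]}'
python3 t2.py .12 -30
python3 - <<'E'
from station import env
import cv2,numpy as np
d=env.get_image("wrist");np.savez("wrist2.npz",**d)
cv2.imwrite("pics/w2.png",cv2.resize(d["image"][60:285,106:406][:,:,::-1],(800,600),interpolation=cv2.INTER_CUBIC))
E
```

```text
time_s: 12.88
tool_pos: [0.5105, 0.1489, 0.155]
orientation: [2.211, 1.792, 0.76]
force: [0.2, 0.2, 0.2]
finger_gap: 0.999
finger_force: 0.0
t 12.88 p [0.5105 0.1489 0.155 ] rv [2.211 1.792 0.76 ] q [ 0.05 -0.11 -0.8   0.34  0.14  1.87] F [0.2 0.2 0.2] gap 0.999 ff 0.0
turn [-0.02 -0.01  0.02] | shift after [-0.06  0.09 -0.06] | shift before [-0.06  0.09 -0.06]
```

View pics/w2.png

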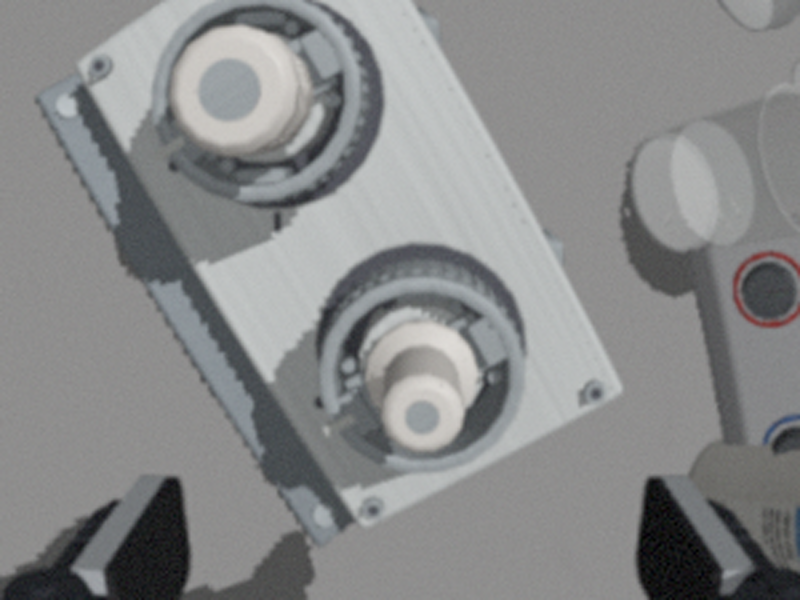

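```bash
python3 - <<'E'
from h import *
W=np.load("wrist2.npz");pu=np.load("pur.npy");rot=R.from_euler("z",pu[2])
V=lambda a,b:np.array([106+a*.375-.3,60+b*.375-.3])
n=rot.apply([-.53,0,.848]);u=rot.apply([.848,0,.53]);w=np.cross(n,u);F=place(pu,np.array([0,-.048,.055]));G=place(pu,np.array([0,.048,.055]))
for nm,P,uv in(("head",F+.07*n,V(423,417)),("ring",F+.038*n,V(421.5,373)),("keep",G+.066*n,V(230,90))):
    r=least_squares(lambda a:projw(W,P+a[0]*u+a[1]*w)-uv,[0,0]);print(nm,"offset u,w mm",r.x*1000)
for nm,q,uv in(("lowfar",(-.055,-.1),V(352,520)),("upfar",(.055,-.1),V(620,388)),("lownear",(-.055,.1),V(80,65))):
    P=place(pu,np.array([0,0,.055])+np.array([.848,0,.53])*q[0]+np.array([0,q[1],0]));r=least_squares(lambda a:projw(W,P+a[0]*u+a[1]*w)-uv,[0,0]);print(nm,r.x*1000)
E
```

```text
head offset u,w mm [-0.75031763 -0.94997488]
ring offset u,w mm [0.13904729 0.95567672]
keep offset u,w mm [-0.84328934 -0.79650191]
lowfar [-0.84965834  5.90562882]
upfar [-1.92538293  2.84262572]
lownear [ 2.18929699 -3.29930884]
```

```bash
python3 -m handwheel '{"commands":[[[-0.06,0.09,0.8],[0,0,0]],[[0,0,0.8],[0,0,0]],[[0,0,0.8],[0,0,0]],[[0,0,0.8],[0,0,0]],[[0,0,0.6],[0,0,0]],[[0,0,0.5],[0,0,0]],[[0,0,0],[0,0,0]]]}'
python3 t2.py .004 -30
```

```text
time_s: 13.8
tool_pos: [0.5675, 0.1627, 0.0659]
orientation: [2.21, 1.789, 0.761]
force: [-0.9, -0.4, -0.2]
finger_gap: 1.001
finger_force: 0.0
t 13.8 p [0.5675 0.1627 0.0659] rv [2.21  1.789 0.761] q [ 0.08  0.14 -0.83  0.06  0.12  1.9 ] F [-0.9 -0.4 -0.2] gap 1.001 ff 0.0
turn [-0.01 -0.01  0.02] | shift after [ 0.04 -0.08  0.32] | shift before [ 0.04 -0.08  0.32]
```

```bash
python3 -m handwheel '{"commands":[[[0.04,-0.08,0.3],[0,0,0]],[[0,0,0],[0,0,0]]]}'
python3 -m handwheel '{"commands":[[[0,0,0],[0,0,0]],[[0,0,0],[0,0,0]],[[0,0,0],[0,0,0]],[[0,0,0],[0,0,0]],[[0,0,0],[0,0,0]],[[0,0,0],[0,0,0]]]}' 1 90
python3 t2.py .004 -30
```

```text
time_s: 14.05
tool_pos: [0.5694, 0.1657, 0.0589]
orientation: [2.209, 1.79, 0.762]
force: [-0.5, -0.6, -0.4]
finger_gap: 0.997
finger_force: 0.0
time_s: 14.8
tool_pos: [0.5691, 0.1656, 0.0599]
orientation: [2.209, 1.789, 0.763]
force: [-8.6, -2.8, 10.1]
finger_gap: 0.699
finger_force: 93.5
t 14.8 p [0.5691 0.1656 0.0599] rv [2.209 1.789 0.763] q [ 0.09  0.16 -0.83  0.04  0.12  1.9 ] F [-8.6 -2.8 10.1] gap 0.699 ff 93.5
turn [ 0.   -0.01  0.02] | shift after [-0.02  0.    0.06] | shift before [-0.02  0.    0.06]
```

```bash
python3 -m handwheel '{"commands":[[[0,0,-0.12],[0,0,0]],[[0,0,-0.12],[0,0,0]],[[0,0,-0.12],[0,0,0]],[[0,0,-0.1],[0,0,0]],[[0,0,0],[0,0,0]]]}'
python3 t2.py .004 -30
```

```text
time_s: 15.42
tool_pos: [0.5639, 0.1639, 0.0685]
orientation: [2.209, 1.79, 0.762]
force: [8.4, 3.1, -10.0]
finger_gap: 0.699
finger_force: 99.4
t 15.43 p [0.5639 0.1639 0.0685] rv [2.209 1.79  0.762] q [ 0.08  0.13 -0.83  0.06  0.12  1.9 ] F [  8.4   3.1 -10. ] gap 0.699 ff 99.4
turn [-0.   -0.01  0.02] | shift after [-0.01  0.    0.47] | shift before [-0.02  0.    0.47]
```

```bash
python3 -m handwheel '{"commands":[[[0,0,0],[0,0,-0.8]],[[0,0,0],[0,0,-0.8]],[[0,0,0],[0,0,-0.8]],[[0,0,0],[0,0,-0.8]],[[0,0,0],[0,0,-0.8]],[[0,0,0],[0,0,-0.8]],[[0,0,0],[0,0,-0.8]],[[0,0,0],[0,0,-0.4]],[[0,0,0],[0,0,-0.2]],[[0,0,0],[0,0,0]]]}'
python3 t2.py .004 30; python3 -c "
from station import env;print(env.state()['torque'])"
```

```text
time_s: 16.68
tool_pos: [0.5638, 0.1638, 0.0682]
orientation: [0.913, 2.502, 0.471]
force: [7.4, 3.7, -9.3]
finger_gap: 0.698
finger_force: 100.9
t 16.68 p [0.5638 0.1638 0.0682] rv [0.913 2.502 0.471] q [ 0.08  0.13 -0.83  0.06  0.12  0.82] F [ 7.4  3.7 -9.3] gap 0.698 ff 100.9
turn [ 0.01 -0.01  0.21] | shift after [-0.02 -0.    0.47] | shift before [-0.02 -0.    0.47]
[ 0.62678895  0.39916398 -0.95474488]
```

```bash
python3 -m handwheel '{"commands":[[[0,0,0.12],[0,0,0]],[[0,0,0.12],[0,0,0]],[[0,0,0.12],[0,0,0]],[[0,0,0.06],[0,0,0]],[[0,0,0],[0,0,0]]]}'
python3 t2.py .004 30
python3 -m handwheel '{"commands":[[[0,0,0],[0,0,0]],[[0,0,0],[0,0,0]],[[0,0,0],[0,0,0]],[[0,0,0],[0,0,0]],[[0,0,0],[0,0,0]]]}' -1 30
python3 -m handwheel '{"commands":[[[0,0,-0.5],[0,0,0]],[[0,0,-1],[0,0,0]],[[0,0,-1],[0,0,0]],[[0,0,-1],[0,0,0]],[[0,0,-1],[0,0,0]],[[0,0,0],[0,0,0]]]}'
python3 t2.py .04 0
python3 - <<'E'
from station import env
import cv2,numpy as np
d=env.get_image("wrist");np.savez("wrist3.npz",**d)
cv2.imwrite("pics/w3.png",cv2.resize(d["image"][60:285,106:406][:,:,::-1],(800,600),interpolation=cv2.INTER_CUBIC))
E
```

```text
time_s: 17.3
tool_pos: [0.5688, 0.1654, 0.0599]
orientation: [0.913, 2.501, 0.471]
force: [-0.4, 0.4, 0.1]
finger_gap: 0.694
finger_force: 102.4
t 17.3 p [0.5688 0.1654 0.0599] rv [0.913 2.501 0.471] q [ 0.09  0.16 -0.83  0.04  0.12  0.82] F [-0.4  0.4  0.1] gap 0.694 ff 102.4
turn [ 0.01 -0.01  0.21] | shift after [-0.01 -0.    0.07] | shift before [-0.01 -0.    0.07]
time_s: 17.92
tool_pos: [0.569, 0.1655, 0.0599]
orientation: [0.91, 2.502, 0.47]
force: [0.0, -0.6, -0.5]
finger_gap: 0.998
finger_force: 0.0
time_s: 18.68
tool_pos: [0.5128, 0.1469, 0.1579]
orientation: [0.908, 2.497, 0.472]
force: [-0.5, 0.3, 0.8]
finger_gap: 1.003
finger_force: 0.0
t 18.68 p [0.5128 0.1469 0.1579] rv [0.908 2.497 0.472] q [ 0.05 -0.12 -0.8   0.34  0.14  0.79] F [-0.5  0.3  0.8] gap 1.003 ff 0.0
turn [0.03 0.   3.22] | shift after [ 0.01 -0.07  3.21] | shift before [ 0.05 -0.07  3.21]
```

View pics/w3.png

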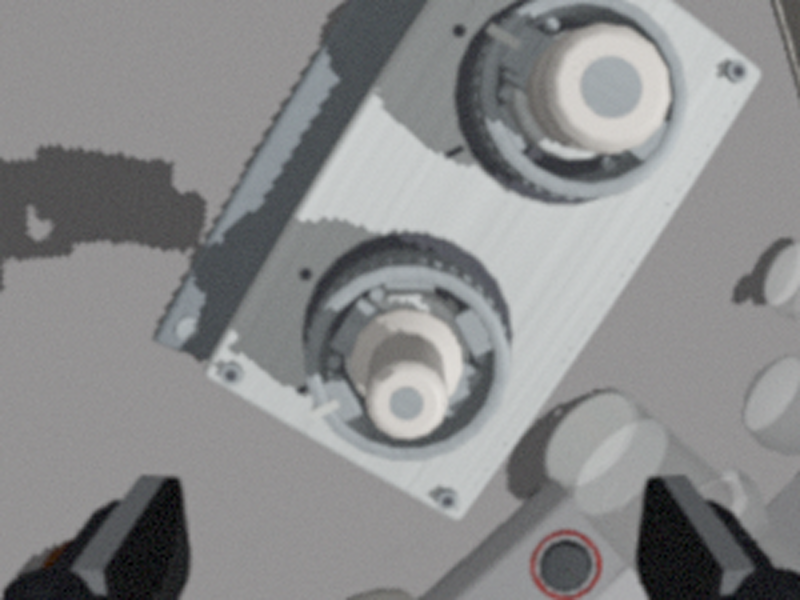

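The index line of R now lies at the left (323,408), at the open mark, with the lugs off the ears. The L collar is unchanged. Now gripping the slim head at (407,402).

```bash
python3 -m handwheel '{"commands":[[[0.02,-0.04,1],[0,0,0]],[[0.02,-0.04,1],[0,0,0]],[[0,0,0.8],[0,0,0]],[[0,0,0.3],[0,0,0]],[[0,0,0],[0,0,0]]]}'
python3 t2.py .042 30
python3 -m handwheel '{"commands":[[[0,0,0],[0,0,0]],[[0,0,0],[0,0,0]],[[0,0,0],[0,0,0]],[[0,0,0],[0,0,0]],[[0,0,0],[0,0,0]],[[0,0,0],[0,0,0]],[[0,0,0],[0,0,0]],[[0,0,0],[0,0,0]],[[0,0,0],[0,0,0]]]}' 1 50
python3 t2.py .042 30
```

```text
time_s: 19.35
tool_pos: [0.5491, 0.1589, 0.0873]
orientation: [0.911, 2.503, 0.47]
force: [0.4, 0.0, 0.3]
finger_gap: 1.002
finger_force: 0.0
t 19.35 p [0.5491 0.1589 0.0873] rv [0.911 2.503 0.47 ] q [ 0.07  0.07 -0.84  0.12  0.13  0.81] F [0.4 0.  0.3] gap 1.002 ff 0.0
turn [ 0.   -0.02  0.22] | shift after [-0.07  0.11 -0.08] | shift before [-0.07  0.1  -0.08]
time_s: 20.48
tool_pos: [0.5498, 0.1589, 0.0891]
orientation: [0.91, 2.5, 0.471]
force: [-3.5, -0.6, 6.0]
finger_gap: 0.241
finger_force: 48.5
t 20.48 p [0.5498 0.1589 0.0891] rv [0.91  2.5   0.471] q [ 0.07  0.07 -0.84  0.12  0.13  0.81] F [-3.5 -0.6  6. ] gap 0.241 ff 48.5
turn [ 0.01 -0.    0.22] | shift after [-0.03  0.06 -0.03] | shift before [-0.03  0.06 -0.03]
```

```bash
python3 -m handwheel '{"commands":[[[0,0,-0.2],[0,0,0]],[[0,0,-0.4],[0,0,0]],[[0,0,-0.4],[0,0,0]]]}'
python3 -m handwheel '{"commands":[[[0,0,-0.4],[0,0,0]],[[0,0,-0.6],[0,0,0]],[[0,0,-0.8],[0,0,0]],[[0,0,-0.8],[0,0,0]],[[0,0,-0.8],[0,0,0]],[[0,0,-0.8],[0,0,0]],[[0,0,0],[0,0,0]]]}'
cat >t3.py <<'E'
import sys
from h import *
from station import env
c=[.5033,-.2015,-.183];ex,ey=cax(c[2]);h=float(sys.argv[1]);roll=np.radians(float(sys.argv[2]))
P=place(c,(0,-.034,0))+np.array([0,0,h]);s=env.state();st(s)
R0=R.from_rotvec(s["orientation"]).as_matrix();off=float(sys.argv[3]) if len(sys.argv)>3 else 0
go(s,P,frame([0,0,-1],np.cos(roll)*ex+np.sin(roll)*ey))
E
for r in 0 30 60 90 120; do python3 t3.py .17 $r|tail -1;done; python3 t3.py .17 0
```

```text
time_s: 20.85
tool_pos: [0.5367, 0.1547, 0.1102]
orientation: [0.91, 2.501, 0.47]
force: [0.5, 0.4, -0.8]
finger_gap: 0.243
finger_force: 49.3
time_s: 21.72
tool_pos: [0.4839, 0.1374, 0.2]
orientation: [0.91, 2.499, 0.471]
force: [0.3, -0.0, -0.7]
finger_gap: 0.238
finger_force: 49.4
turn [3.37 0.11 5.88] | shift after [-14.55   3.23   1.2 ] | shift before [ -9.97 -11.08  -1.15]
turn [3.11 0.94 2.97] | shift after [-14.21  -4.48   1.2 ] | shift before [ -9.97 -11.08  -1.15]
turn [2.73 1.7  0.05] | shift after [-10.07 -10.98   1.2 ] | shift before [ -9.97 -11.08  -1.15]
turn [ 2.22  2.37 -2.87] | shift after [ -3.23 -14.55   1.2 ] | shift before [ -9.97 -11.08  -1.15]
turn [ 1.59  2.96 -5.79] | shift after [  4.48 -14.21   1.2 ] | shift before [ -9.97 -11.08  -1.15]
t 21.73 p [0.4839 0.1374 0.2   ] rv [0.91  2.499 0.471] q [ 0.02 -0.23 -0.77  0.49  0.15  0.77] F [ 0.3 -0.  -0.7] gap 0.238 ff 49.4
turn [3.37 0.11 5.88] | shift after [-14.55   3.23   1.2 ] | shift before [ -9.97 -11.08  -1.15]
```

```bash
python3 -m handwheel '{"commands":[[[0,0,0],[0.48,0.02,0.84]],[[0,0,0],[0.48,0.02,0.84]],[[0,0,0],[0.48,0.02,0.84]],[[0,0,0],[0.48,0.02,0.84]],[[0,0,0],[0.48,0.02,0.84]],[[0,0,0],[0.48,0.02,0.84]],[[0,0,0],[0.48,0.02,0.84]]]}'
python3 -m handwheel '{"commands":[[[-0.95,0.21,0],[0,0,0]],[[-0.95,0.21,0],[0,0,0]],[[-0.95,0.21,0],[0,0,0]],[[-0.95,0.21,0],[0,0,0]],[[-0.95,0.21,0],[0,0,0]],[[-0.95,0.21,0],[0,0,0]],[[-0.95,0.21,0],[0,0,0]],[[-0.95,0.21,0],[0,0,0]],[[-0.95,0.21,0],[0,0,0]],[[-0.95,0.21,0],[0,0,0]],[[-0.95,0.21,0],[0,0,0]],[[-0.95,0.21,0],[0,0,0]]]}'
python3 t3.py .15 0
```

```text
time_s: 22.6
tool_pos: [0.4841, 0.1379, 0.1976]
orientation: [-2.411, -2.002, 0.003]
force: [0.9, -0.0, -2.0]
finger_gap: 0.237
finger_force: 49.4
time_s: 24.1
tool_pos: [0.4948, -0.1548, 0.1959]
orientation: [-2.408, -2.008, -0.001]
force: [-0.3, 0.3, -1.3]
finger_gap: 0.24
finger_force: 49.5
t 24.1 p [ 0.4948 -0.1548  0.1959] rv [-2.408e+00 -2.008e+00 -1.000e-03] q [-0.46  0.22 -0.16  1.19  0.    1.29] F [-0.3  0.3 -1.3] gap 0.24 ff 49.5
turn [-0.03 -0.03  0.01] | shift after [-3.13  0.67  1.84] | shift before [-3.14  0.68  1.82]
```

```bash
python3 -m handwheel '{"commands":[[[-0.8,0.17,0],[-0.03,-0.03,0]],[[-0.8,0.17,0],[0,0,0]],[[-0.8,0.17,0.3],[0,0,0]],[[-0.75,0.17,0.5],[0,0,0]],[[0,0,0.6],[0,0,0]],[[0,0,0],[0,0,0]]]}'
python3 t3.py .049 0
python3 - <<'E'
from station import env
import cv2,numpy as np
d=env.get_image("wrist");np.savez("wrist4.npz",**d);e=env.get_image("side");np.savez("side4.npz",**e)
a=cv2.resize(d["image"][60:360,106:406][:,:,::-1],(500,500),interpolation=cv2.INTER_CUBIC);b=cv2.resize(e["image"][100:200,230:290][:,:,::-1],(300,500),interpolation=cv2.INTER_CUBIC)
cv2.imwrite("pics/p4.png",np.hstack([a,b]))
E
```

```text
time_s: 24.85
tool_pos: [0.4961, -0.2337, 0.1598]
orientation: [-2.411, -2.01, 0.001]
force: [-1.0, 0.5, -2.3]
finger_gap: 0.239
finger_force: 49.5
t 24.85 p [ 0.4961 -0.2337  0.1598] rv [-2.411e+00 -2.010e+00  1.000e-03] q [-0.59  0.3  -0.16  1.12 -0.    1.16] F [-1.   0.5 -2.3] gap 0.239 ff 49.5
turn [-0.02 -0.01  0.01] | shift after [-0.04  0.05  4.43] | shift before [-0.05  0.06  4.43]
```

View pics/p4.png

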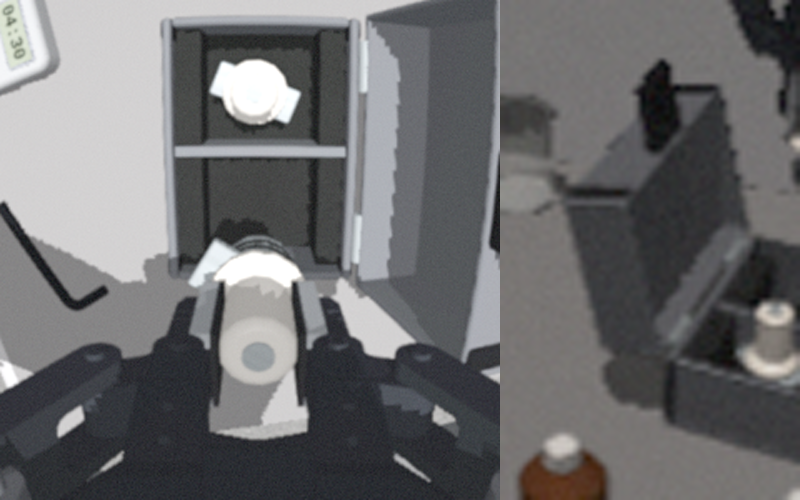

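The wrist view shows the case rim corners at (163,18), (358,18), (352,273), (170,275) and the divider at v=151. The cartridge is hanging straight over the empty pocket. I'll check the case pose from these.

```bash
python3 - <<'E'
from h import *
W=np.load("wrist4.npz");V=lambda a,b:np.array([106+a*.6-.2,60+b*.6-.2]);z=.052
obs=[((-.05,.07,z),V(163,19)),((.05,.07,z),V(358,19)),((.05,-.07,z),V(352,275)),((-.05,-.07,z),V(170,276)),((-.04,0,z),V(175,152)),((.044,0,z),V(346,151))]
f=lambda p:np.concatenate([projw(W,place(p,P))-uv for P,uv in obs])
r=least_squares(f,[.5,-.2,-.18],loss="soft_l1");print(r.x.round(4),r.fun.reshape(-1,2).round(1).tolist())
s=dict(r=1)
from station import env
s=env.state();R0=R.from_rotvec(s["orientation"]).as_matrix()
for h in(.0,):
    P=place(r.x,(0,-.034,s["tool_pos"][2]));print("pocket offset in tool axes, units",(R0.T@(P-s["tool_pos"])/.025).round(2),"z axis",R0[:,2].round(4))
# cartridge tilt: head-top centre and expected
print(projw(W,s["tool_pos"]-R0[:,2]*(.068-.0407)),V(258,354))
E
```

```text
[ 0.5026 -0.1998 -0.1743] [[-2.0, -1.5], [0.5, -2.1], [-0.4, 2.0], [-0.1, 2.0], [4.1, -0.0], [-0.1, 0.1]]
pocket offset in tool axes, units [ 0.02 -0.02 -0.  ] z axis [ 1.e-04 -3.e-04 -1.e+00]
[264.05930778 271.31277603] [260.6 272.2]
```

```bash
python3 -m handwheel '{"commands":[[[0,0,0.6],[0,0,0]],[[0,0,0.7],[0,0,0]],[[0,0,0.7],[0,0,0]],[[0,0,0.7],[0,0,0]],[[0,0,0.6],[0,0,0]],[[0,0,0.4],[0,0,0]],[[0,0,0.3],[0,0,0]],[[0,0,0.1],[0,0,0]],[[0,0,0],[0,0,0]]]}'
python3 -m handwheel '{"commands":[[[0,0,0.08],[0,0,0]],[[0,0,0.08],[0,0,0]],[[0,0,0],[0,0,0]]]}'
python3 t3.py .049 0
```

```text
time_s: 26.08
tool_pos: [0.4978, -0.2349, 0.0598]
orientation: [2.411, 2.011, 0.0]
force: [0.3, -0.7, -1.9]
finger_gap: 0.239
finger_force: 49.5
time_s: 26.45
tool_pos: [0.4975, -0.2347, 0.0556]
orientation: [2.411, 2.011, 0.0]
force: [-0.6, 1.3, -1.1]
finger_gap: 0.242
finger_force: 49.5
t 26.45 p [ 0.4975 -0.2347  0.0556] rv [2.411 2.011 0.   ] q [-0.59  0.38 -0.31  0.88 -0.    1.16] F [-0.6  1.3 -1.1] gap 0.242 ff 49.5
turn [0.01 0.01 0.01] | shift after [-0.01 -0.02  0.26] | shift before [-0.01 -0.02  0.26]
```

```bash
python3 -m handwheel '{"commands":[[[0,0,0.06],[0,0,0]],[[0,0,0.06],[0,0,0]],[[0,0,0.06],[0,0,0]],[[0,0,0],[0,0,0]]]}'
python3 -m handwheel '{"commands":[[[0,0,0.04],[0,0,0]],[[0,0,0.03],[0,0,0]],[[0,0,0],[0,0,0]]]}'
```

```text
time_s: 26.95
tool_pos: [0.4975, -0.2347, 0.0509]
orientation: [2.412, 2.011, -0.0]
force: [0.5, 0.2, -2.0]
finger_gap: 0.238
finger_force: 49.5
time_s: 27.32
tool_pos: [0.4975, -0.2348, 0.0493]
orientation: [2.412, 2.011, 0.0]
force: [-0.6, -0.5, -1.3]
finger_gap: 0.24
finger_force: 49.5
```

```bash
python3 -m handwheel '{"commands":[[[0,0,0.03],[0,0,0]],[[0,0,0],[0,0,0]]]}'
python3 -m handwheel '{"commands":[[[0,0,0.03],[0,0,0]],[[0,0,0],[0,0,0]]]}'
python3 -m handwheel '{"commands":[[[0,0,0.03],[0,0,0]],[[0,0,0],[0,0,0]]]}'
```

```text
time_s: 27.58
tool_pos: [0.4976, -0.2347, 0.0486]
orientation: [2.411, 2.011, 0.0]
force: [0.1, -0.7, -2.7]
finger_gap: 0.24
finger_force: 49.5
time_s: 27.82
tool_pos: [0.4975, -0.2347, 0.0478]
orientation: [2.411, 2.011, 0.0]
force: [-0.7, -0.3, -1.9]
finger_gap: 0.239
finger_force: 49.5
time_s: 28.08
tool_pos: [0.4977, -0.2348, 0.0474]
orientation: [2.411, 2.011, 0.0]
force: [-0.9, 1.5, 1.2]
finger_gap: 0.24
finger_force: 50.0
```

Floor contact felt. Opening a little and withdrawing.

```bash
python3 -m handwheel '{"commands":[[[0,0,0.02],[0,0,0]],[[0,0,0],[0,0,0]]]}'
python3 -m handwheel '{"commands":[[[0,0,0],[0,0,0]],[[0,0,0],[0,0,0]],[[0,0,0],[0,0,0]],[[0,0,0],[0,0,0]]]}' 0.2 20
python3 -m handwheel '{"commands":[[[0,0,-0.2],[0,0,0]],[[0,0,-0.4],[0,0,0]],[[0,0,-0.8],[0,0,0]],[[0,0,-1],[0,0,0]],[[0,0,-1],[0,0,0]],[[0,0,-1],[0,0,0]],[[0,0,-1],[0,0,0]],[[0,0,0],[0,0,0]]]}'
python3 - <<'E'
from station import env
import cv2,numpy as np
d=env.get_image("wrist");e=env.get_image("side");
a=cv2.resize(d["image"][60:360,106:406][:,:,::-1],(400,400),interpolation=cv2.INTER_CUBIC);b=cv2.resize(e["image"][110:310,180:380][:,:,::-1],(400,400),interpolation=cv2.INTER_CUBIC)
cv2.imwrite("pics/p5.png",np.hstack([a,b]))
E
```

```text
time_s: 28.32
tool_pos: [0.4977, -0.2348, 0.0474]
orientation: [2.411, 2.011, 0.0]
force: [-1.6, 1.0, 5.1]
finger_gap: 0.241
finger_force: 50.4
time_s: 28.82
tool_pos: [0.4976, -0.2348, 0.0465]
orientation: [2.411, 2.011, 0.0]
force: [-0.6, -0.6, -0.2]
finger_gap: 0.402
finger_force: 0.0
time_s: 29.82
tool_pos: [0.4988, -0.2355, 0.1845]
orientation: [2.407, 2.008, 0.003]
force: [0.3, 0.7, -0.5]
finger_gap: 0.401
finger_force: 0.0
```

View pics/p5.png

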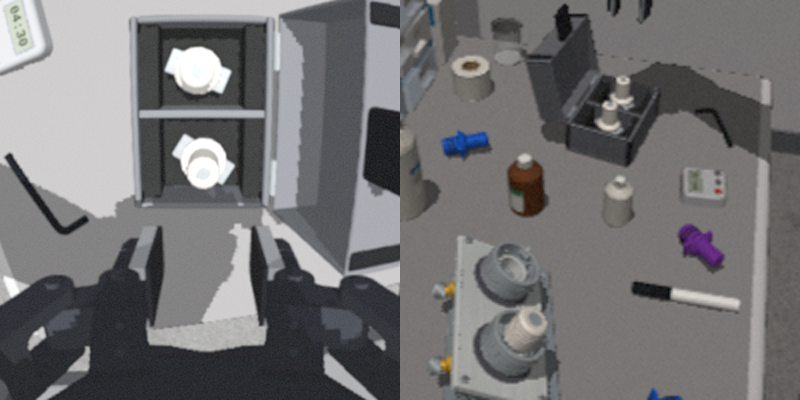

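The spent cartridge stands upright in the empty pocket (wrist (203,160), side (623,92)), beside the spare. The lid is back on its stop, R is empty, and the broad one is still locked in L. Everything else is in place.

```bash
python3 -c "
from station import env
print(env.job_done())"
```

```text
the job is handed in; nothing more can be done
None
```

The job is handed in, at about 30 s of the 61 s allowed: the lid rests open on its stop, station R's collar is home in the open position, the spent cartridge stands upright in the formerly empty pocket, and the broad-headed cartridge, the spare and the other things look undisturbed in the final pictures.

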